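# Slide the top lino block off the stack into the register corner

### The job

Without picking it up, gently slide the red-brown lino block off the top of the stack sideways onto the grey bed of the registration board, and first press it home against the end stop, then push it across against the side lay, each time with a firm push of about 12 N (never more than 25 N at the stops), so that it lies flat and snug in the corner. Leave the two blocks underneath lying as they are and do not disturb the other things on the table.

Things in the scene. Friction and masses are not known exactly. Their poses are not given: they have to be found in the camera images.
- register_board: Fixed plywood registration board, 156 (x) x 304 (y) x 12 mm; origin: centre of its underside, on the table; its x points away from the robot, y left (yaw varies by 0.3). Left part (y > +0.010): place of the stack, flat, z = 0.012, stack centre near y = +0.082. Right part: see the bed.
- bed (a point): Where the top block's origin (centre of underside) belongs when it is home in the corner, axes parallel to the board's: board x +0.0025, y -0.073, z 0.038. It lies on the raised grey bed (board y -0.145 to +0.010, x -0.075 to +0.075, flat, top z = 0.038, 2 mm lower than the top block's underside). The block slides there in the board's -y direction.
- end_stop: Rigid aluminium strip across the right end of the bed, 100 (x) x 12 (y) x 9 mm high, standing on the bed, fixed to the board. Origin: centre of its underside; its stop face, towards the stack, lies 6 mm from it in +y (board y = -0.133).
- side_lay: Rigid aluminium strip along the far edge of the bed, 12 (x) x 100 (y) x 9 mm high, standing on the bed, fixed to the board, board y -0.120 to -0.020. Origin: centre of its underside; its face, towards the robot, lies 6 mm from it in -x (board x = +0.055). The top block starts 5 to 20 mm short of this line.
- top_block: The red-brown lino printing block: rigid wood faced with red-brown linoleum with a pale cut sun; 105 (its x) x 120 (its y) x 14 mm, 0.16 kg, loose, flat, too wide for the gripper. Origin: centre of its underside, z up. Top of the stack; underside at z = 0.040, face at z = 0.054 at the start. Slides on wood, bed, strips and fingers with a friction of about 0.3 to 0.4 (0.3 to 1 N).
- middle_block: The blue-grey lino printing block: rigid wood faced with blue-grey linoleum with a pale cut sun; 105 (its x) x 120 (its y) x 14 mm, 0.16 kg, loose, flat, too wide for the gripper. Origin: centre of its underside, z up. Middle of the stack, underside at z = 0.026, lies loose under the top block; its edges may stick out a few mm beyond the top block's.
- bottom_block: The green lino printing block: rigid wood faced with green linoleum with a pale cut sun; 105 (its x) x 120 (its y) x 14 mm, 0.16 kg, loose, flat, too wide for the gripper. Origin: centre of its underside, z up. Bottom of the stack, underside at z = 0.012.
- baren: Bystander: round wooden hand rubber, 103 mm across, 43 mm high; origin under its centre.
- ink_can_open: Bystander: open grey can, 97 mm across, 88 mm high; origin under its centre.
- tape_roll: Bystander: roll of masking tape lying flat, 106 mm across, 24 mm high; origin under its centre.
Mind the look-alikes: they are no part of the job. What is shaped like the middle_block but purple or turquoise is not meant.

How it is judged (in metres and radians):
On the way, in this order (a step that is already met when the one before it is completed fails the run):
1. the red-brown block, slid off the stack onto the bed, is pressed against the end stop with at least 7 N for 0.2 s (contact force between top_block and end_stop above 7 N and y of top_block in the frame of register_board below -0.068 m), for 0.2 s.
2. then it is pressed against the side lay with at least 7 N for 0.2 s (contact force between top_block and side_lay above 7 N and x of top_block in the frame of register_board above -0.002 m), for 0.2 s.
At the end, for the whole second after the job is handed in: The red-brown block lies flat and at rest on the grey bed, face up, within 2.2 mm of home at both the end stop and the side lay and square to them within 0.03 rad; the middle and bottom blocks are still stacked within 6 mm of where they were, and within 0.1 rad of square to the board (x of top_block in the frame of register_board between 0.0003 and 0.0047 m and y of top_block in the frame of register_board between -0.0752 and -0.0708 m and z of top_block in the frame of register_board between 0.036 and 0.0395 m and angle between the x axis of top_block and the x axis of register_board, either way round below 0.03 rad and angle between top_block's own z axis and vertical below 0.03 rad and linear speed of top_block below 0.01 m/s and distance of each of middle_block, bottom_block from where it was at the start of the episode below 0.006 m and angle between the x axis of each of middle_block, bottom_block and the x axis of register_board, either way round below 0.1 rad); the robot touches nothing.
It fails at once if the red-brown block is struck or pressed by the robot with more than 45 N (contact force between any of the arm, the fingers and top_block above 45 N).
It fails at once if the red-brown block is rammed against a stop with more than 25 N (contact force between top_block and end_stop above 25 N or contact force between top_block and side_lay above 25 N).
It fails at once if the red-brown block is lifted (10 mm above where it lay) or tipped more than 0.25 rad (height (world z) of top_block above 0.05 m or angle between top_block's own z axis and vertical above 0.25 rad).
It fails at once if a block underneath is shifted by more than 6 mm (distance of any of middle_block, bottom_block from where it was at the start of the episode above 0.006 m).
It fails at once if a bystander is moved more than 15 mm (distance of any of baren, ink_can_open, tape_roll from where it was at the start of the episode above 0.015 m).
It also fails if it takes over 72 s, if anything falls off the work surface, if the arm or the gripper's body presses on something with over 40 N, if the wrist force passes 120 N, or if a joint passes its speed limit or range.

### The arm

A 6-joint arm with a two-finger parallel gripper is mounted at the origin on a cart in front of the work surface, level with it; the furniture and walls round the work are solid. World frame = base frame: x ahead of the robot, y to its left, z up, the work surface at z = 0. Lengths are in mm, angles in degrees, forces in N, time in s.
With the tool pointing down it reaches from about 300 to 850 mm from the base axis. Payload 4.2 kg.
Tool frame: the origin (TCP) lies midway between the tips of the shut fingers; the grasp point (between the pads) lies 19 mm behind it; z points along the fingers, y is the line along which they close (so a half turn about z gives the same grasp; the last joint's range is limited). The gripper opens to 91 mm and grips with 3 to 60 N. Pads are 32 mm wide; open, the fingers measure 118 mm over their backs; the gripper's body (76 mm by 178 mm) begins 60 mm behind the grasp point.
Start: joints at [-77.464, 18.312, 89.639, -0, 72.044, -1.146], TCP at [136.011, -558.699, 213.976] pointing down, gripper open.
Joint ranges: [-177.97, 177.97], [-48.28, 115.42], [12.27, 149.76], [-77.06, 257.06], [2.81, 150.46], [-146.56, 146.56]. Speed limits (degrees/s): [147.25, 147.25, 180, 180, 180, 180].

### API

Orientations are given as [roll, pitch, yaw] about the fixed x, y, z axes, in that order (R = Rz(yaw) Ry(pitch) Rx(roll)).
In Python, from workcell import env gives the robot as it stands.
- The arm moves only by the shell command python3 -m jog 'ROWS' [FORCE]. ROWS is a JSON object of lists of equal length, an entry for each row: "jaw": the finger opening in mm, from 0 to 91.2; "slide": the shift along the tool's x, y, z in units of 30 mm (1.0 is 30 mm), a list of three; "spin": the turn about the tool's z in units of 8 degrees (1.0 is 8 degrees). In form: {"jaw": [jaw, ...], "slide": [[dx, dy, dz], ...], "spin": [spin, ...]}. A call has 1 to 10 rows; each row shifts and turns the commanded pose from where the row before left it, along the tool's axes as they then stand; what a row does not reach is not made up. A row lasts 1/10 s, in which the tool goes at most 50 mm and 8.59 degrees, less where a joint would pass 70% of its speed; a pose out of reach is approached as far as the arm can. A call is refused whole if a number of a shift passes 1 or a number of a turn 1, either way. A call with a gripper value outside its range is refused whole. The fingers move at their own pace and stop on an object; FORCE is the grip in N (left out, the last holds). Time passes only in rows, so rows that do not move let the fingers close. It gives the time, the measured TCP pose, the force, the opening and the grip force at its end, in the units of the state.
- env.state(): the state, without advancing time (a new reading comes with each control period).
- env.grab_frame(name): name is "scene" or "top" or "wrist"; returns the picture (420x560x3 uint8, red, green, blue); there is no depth.
- env.camera_model(name): a dict with "fx", "fy", "cx", "cy" (pixels), "camera_from_world" (4x4, takes a point from world to camera coordinates). Camera axes: x right, y up, looking along -z (the intrinsics and any distortion apply to the point x, -y, -z); pixel columns grow to the right and rows downward; lengths in mm; the calibration is good to about 2 mm. A picture is of the moment at which its call begins: read the wrist's pose just before it. camera_model takes no time and is no camera call; for the wrist camera it gives the pose at the moment of the call.
- env.job_done(): hands the job in; it is judged then, once.
The state is a dict: "time_s": time; "qpos": joint angles; "qvel": joint speeds; "effort": joint torques, N m; "ee_pos": TCP position; "ee_rot": TCP orientation; "force": force on the tool from outside, world axes, zero at the start; "torque": the same for the moment, N m; "gripper_width": finger opening in mm; "gripper_force": force on a finger pad.
Only numpy, scipy, OpenCV 4.12 (cv2) and the standard library are available. Lean on these libraries where they do the work, as an engineer would, in place of code of your own. Each camera call takes 0.05 s, during which the arm holds its last target. There are 200 camera calls.

## Working session

There is one attempt and no reset: what is moved stays moved. The work goes in short steps, Python scripts to look and compute and a shell command to move; the robot and the scene stay as the last step left them, time stands still between calls to the robot, and variables do not carry over. Pictures are saved under pics/ and viewed, at most 12 in all, crops included, and the job is handed in when it is done.

```bash
ls; mkdir -p pics
python3 - <<'E'
from workcell import env
import cv2
for n in("scene","top"):
    cv2.imwrite(f"pics/{n}0.png",env.grab_frame(n)[:,:,::-1])
    m=env.camera_model(n);print(n,m)
s=env.state();print(s)
E
```

```text
pics
scene {'fx': 534.6036201651169, 'fy': 534.6036201651169, 'cx': 282.3395730871566, 'cy': 207.02913131829862, 'camera_from_world': array([[-9.08689144e-01, -4.17355838e-01, -9.90682942e-03,
         5.09308439e+02],
       [ 1.73764286e-01, -3.99692865e-01,  9.00028659e-01,
        -1.51553113e+02],
       [-3.79591904e-01,  8.16124818e-01,  4.35718106e-01,
        -1.52034736e+03],
       [ 0.00000000e+00,  0.00000000e+00,  0.00000000e+00,
         1.00000000e+00]])}
top {'fx': 418.02686538417447, 'fy': 418.02686538417447, 'cx': 275.6999091220911, 'cy': 218.5908286720919, 'camera_from_world': array([[-2.48723855e-02, -9.99655413e-01, -8.39166810e-03,
         2.47087776e+01],
       [ 9.94789073e-01, -2.55797935e-02,  9.86933387e-02,
        -5.73882520e+02],
       [-9.88739874e-02, -5.89320096e-03,  9.95082512e-01,
        -1.47790786e+03],
       [ 0.00000000e+00,  0.00000000e+00,  0.00000000e+00,
         1.00000000e+00]])}
{'time_s': 0.1, 'qpos': array([-7.74645786e+01,  1.83473504e+01,  8.96966374e+01, -3.02792926e-03,
        7.20430511e+01, -1.14460576e+00]), 'qvel': array([ 0.04167401, -0.07522068, -0.2159672 ,  0.05937801,  0.05232375,
       -0.10512004]), 'effort': array([ 7.23930066e-05, -4.13334382e+01, -2.32510042e+01,  7.28816539e-02,
        4.21886018e-02, -6.08802429e-05]), 'ee_pos': array([ 135.89220827, -558.27467063,  213.22946508]), 'ee_rot': array([-1.79912921e+02,  1.13976556e-03,  1.36809637e+01]), 'force': array([-1.06385089, -0.39723283,  0.61292977]), 'torque': array([0.0264973 , 0.08421819, 0.00791258]), 'gripper_force': 0.0, 'gripper_width': 91.37207832876656}
```

View pics/top0.png

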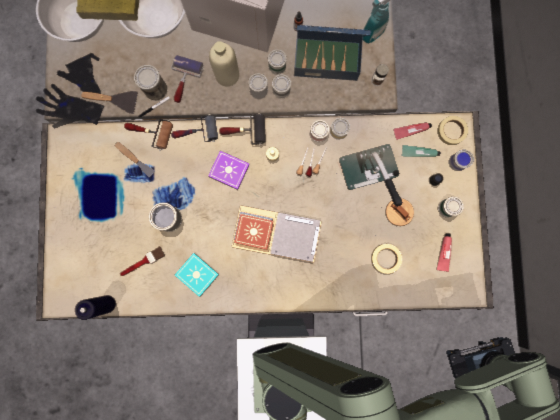

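View pics/scene0.png

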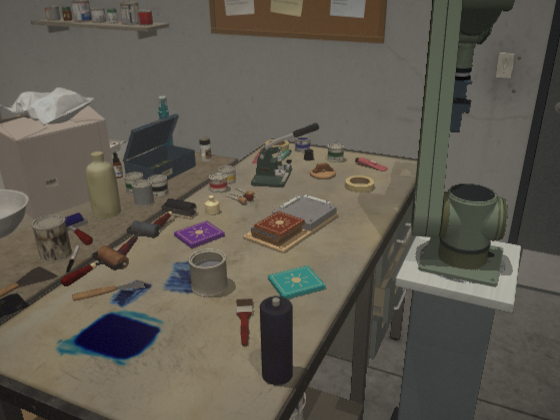

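The top view shows the board at about (233-322, 208-262), with the red-brown sun block at (254,231) and the grey bed to its right at (297,238). The look-alikes are purple at (229,169) and turquoise at (197,273). Only the block at (254,231) is red-brown and sits on the board, so it is the one meant.

```bash
cat > h.py <<'E'
from workcell import env
import numpy as np, cv2
def px2w(m,uv,z):
    T=np.array(m["camera_from_world"]);R=T[:3,:3];c=-R.T@T[:3,3]
    uv=np.atleast_2d(uv).astype(float)
    d=np.c_[(uv[:,0]-m["cx"])/m["fx"],-(uv[:,1]-m["cy"])/m["fy"],-np.ones(len(uv))]@R
    return c+d*((z-c[2])/d[:,2])[:,None]
def redmask(im):
    h=cv2.cvtColor(im,cv2.COLOR_RGB2HSV)
    return cv2.inRange(h,(0,120,60),(12,255,255))
def big(mask,center=None):
    cs,_=cv2.findContours(mask,cv2.RETR_EXTERNAL,cv2.CHAIN_APPROX_NONE)
    return max(cs,key=cv2.contourArea)
E
python3 - <<'E'
from h import *
im=env.grab_frame("top");m=env.camera_model("top")
k=redmask(im);q=np.zeros_like(k);q[200:270,225:330]=k[200:270,225:330]
c=big(q);r=cv2.minAreaRect(c);b=cv2.boxPoints(r);print(b);w=px2w(m,b,54);print(w.round(1),w.mean(0))
w=w[:,:2];print(np.linalg.norm(np.diff(w,axis=0),axis=1))
cv2.imwrite("pics/crop.png",cv2.resize(im[195:275,220:335],None,fx=6,fy=6,interpolation=cv2.INTER_CUBIC)[:,:,::-1])
wm=env.camera_model("wrist");T=wm["camera_from_world"];R=T[:3,:3];print("wristcam",-R.T@T[:3,3],R,wm["fx"],wm["cx"],wm["cy"],env.state()["ee_pos"],env.state()["ee_rot"])
for n,uv in dict(end=(322,240),bedc=(297,238),tl=(241,208),tr=(322,220),bl=(234,250),br=(318,262)).items(): print(n,px2w(m,uv,38).round(0))
E
```

```text
[[236.78049 240.02438]
 [241.82925 216.46341]
 [269.3512  222.36096]
 [264.30243 245.92194]]
[[499.4 149.2  54. ]
 [582.5 129.9  54. ]
 [559.   32.8  54. ]
 [476.2  52.6  54. ]] [529.23902746  91.12082384  54.        ]
[85.2796841  99.90165216 85.11032115]
wristcam [ 215.35052129 -540.01448176  384.07041975] [[ 0.23594819 -0.97176404 -0.00175865]
 [ 0.93155632  0.22670005 -0.28427085]
 [ 0.27664288  0.06543491  0.9587424 ]] 291.5678987575936 279.5485777349676 213.14053858539785 [ 135.91844962 -558.32450044  213.33016737] [-1.79924859e+02  3.97166467e-04  1.36840123e+01]
end [[ 493. -153.   38.]]
bedc [[502. -64.  38.]]
tl [[615. 134.  38.]]
tr [[ 564. -155.   38.]]
bl [[465. 161.  38.]]
br [[ 415. -136.   38.]]
```

View pics/crop.png

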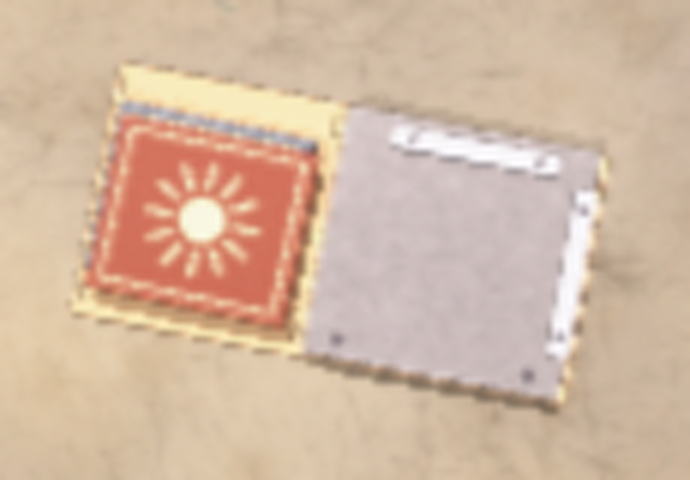

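The enlarged crop confirms the red-brown block on the stack, with the blue-grey block showing at its far and left edges. The strips are at crop (475,150) and (570,275). Next I move the wrist camera over the board.

```bash
python3 -m jog '{"jaw":[60,60,60,60,60,60,60,60,60,60],"slide":[[0.93,-0.856,0],[0.93,-0.856,0],[0.93,-0.856,0],[0.93,-0.856,0],[0.93,-0.856,0],[0.93,-0.856,0],[0.93,-0.856,0],[0.93,-0.856,0],[0.93,-0.856,0],[0.93,-0.856,0]],"spin":[0,0,0,0,0,0,0,0,0,0]}'
python3 -m jog '{"jaw":[60,60,60,60,60,60,60,60,60,60],"slide":[[0.93,-0.856,0],[0.93,-0.856,0],[0.93,-0.856,0],[0.93,-0.856,0],[0.93,-0.856,0],[0.93,-0.856,0],[0.93,-0.856,0],[0.93,-0.856,0],[0,0,0],[0,0,0]],"spin":[0,0,0,0,0,0,0,0,-1,-1]}'
python3 -m jog '{"jaw":[60,60,60,60,60,60,60,60],"slide":[[0,0,0],[0,0,0],[0,0,0],[0,0,0],[0,0,0],[0,0,0],[0,0,0],[0,0,0]],"spin":[-1,-1,-1,-1,-1,-1,0,0]}'
python3 - <<'E'
from h import *
m=env.camera_model("wrist");im=env.grab_frame("wrist");np.save("w1.npy",im)
import pickle;pickle.dump(m,open("w1.pkl","wb"))
cv2.imwrite("pics/w1.png",im[:,:,::-1])
s=env.state();print(s["ee_pos"],s["ee_rot"],s["force"],s["gripper_width"])
E
```

```text
time_s: 1.15
ee_pos: [346.8, -241.7, 213.9]
ee_rot: [180.0, -0.0, 13.7]
force: [0.6, 0.2, 0.1]
gripper_width: 60.1
gripper_force: 0.0
time_s: 2.15
ee_pos: [514.9, 10.4, 213.3]
ee_rot: [-180.0, 0.1, 30.1]
force: [-0.7, -0.3, 0.2]
gripper_width: 59.9
gripper_force: 0.0
time_s: 2.95
ee_pos: [514.5, 9.2, 213.8]
ee_rot: [-180.0, 0.0, 77.5]
force: [-0.8, -0.2, 1.0]
gripper_width: 60.0
gripper_force: 0.0
[514.53447997   9.21738891 213.7994434 ] [-1.79985246e+02  8.69773707e-03  7.75412189e+01] [ 0.06975399  0.80427077 -0.19895219] 60.11044471860892
```

View pics/w1.png

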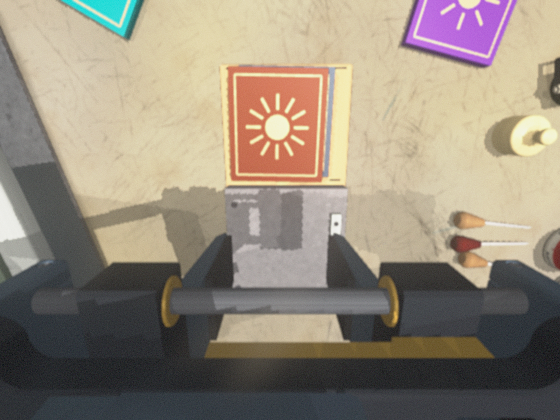

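The wrist view shows the red block at about (227-329, 66-185) with a blue sliver of the middle block to its right at (331,125). The plywood's left end is at (222-351, 65), and the grey bed runs from row 187 down and is partly hidden by the gripper.

Run:
```python
from h import *
import pickle
im=np.load("w1.npy");m=pickle.load(open("w1.pkl","rb"))
k=redmask(im);q=np.zeros_like(k);q[50:200,210:345]=k[50:200,210:345]
c=big(q);r=cv2.minAreaRect(c);b=cv2.boxPoints(r);w=px2w(m,b,54)
print("red",b.round(1).tolist(),w.round(1).tolist(),w.mean(0).round(1),np.linalg.norm(np.diff(w[:,:2],axis=0),axis=1))
h=cv2.cvtColor(im,cv2.COLOR_RGB2HSV)
for n,(rr,cc) in dict(ply=(120,225),ply2=(120,345),bed=(205,232),bed2=(195,300),blue=(125,332),table=(120,200)).items(): print(n,h[rr,cc])
def edge(pts,z,n):
    w=px2w(m,pts,z)[:,:2];vx,vy,x,y=cv2.fitLine(w.astype(np.float32),cv2.DIST_HUBER,0,.01,.01).ravel()
    if vy<0:vx,vy=-vx,-vy
    print(n,"dir deg",np.degrees(np.arctan2(-vx,vy)).round(2),"pt",x.round(1),y.round(1))
s=h[:,:,1].astype(int);g=cv2.cvtColor(im,cv2.COLOR_RGB2GRAY).astype(float)
gx=cv2.Sobel(g,cv2.CV_64F,1,0);gy=cv2.Sobel(g,cv2.CV_64F,0,1)
def vedge(c0,c1,r0,r1): return [(c0+np.abs(gx[r,c0:c1]).argmax(),r) for r in range(r0,r1)]
def hedge(r0,r1,c0,c1): return [(c,r0+np.abs(gy[r0:r1,c]).argmax()) for c in range(c0,c1)]
edge(vedge(217,227,75,165),12,"ply near");edge(vedge(345,356,75,165),12,"ply far")
edge(hedge(60,70,228,345),12,"ply left end")
edge(hedge(183,191,232,340),38,"bed left edge")
edge(vedge(221,231,190,225),38,"bed near");edge(vedge(342,351,190,230),38,"bed far")
edge(vedge(223,232,75,175),54,"red near");edge(hedge(63,70,235,320),54,"red left")
cv2.imwrite("pics/w1c.png",cv2.resize(im[55:255,210:360],None,fx=3,fy=3,interpolation=cv2.INTER_CUBIC)[:,:,::-1])
```

```text
red [[226.0, 179.89999389648438], [228.0, 65.80000305175781], [327.1000061035156, 67.5999984741211], [325.0, 181.60000610351562]] [[460.4, 43.9, 54.0], [494.2, 157.6, 54.0], [593.3, 133.9, 54.0], [570.7, 17.3, 54.0]] [529.6  88.2  54. ] [118.56781148 101.94276301 118.7092704 ]
ply [ 25  72 245]
ply2 [ 26  65 245]
bed [  3  28 102]
bed2 [  9  27 149]
blue [ 21  77 244]
table [ 22  62 221]
ply near dir deg -17.28 pt 469.4 109.0
ply far dir deg -12.36 pt 616.2 76.8
ply left end dir deg 76.02 pt 554.4 152.0
bed left edge dir deg 77.48 pt 520.7 21.2
bed near dir deg -16.14 pt 446.2 8.3
bed far dir deg -17.55 pt 589.7 -25.5
red near dir deg -13.52 pt 478.7 101.1
red left dir deg 75.71 pt 540.9 147.8
```

View pics/w1c.png

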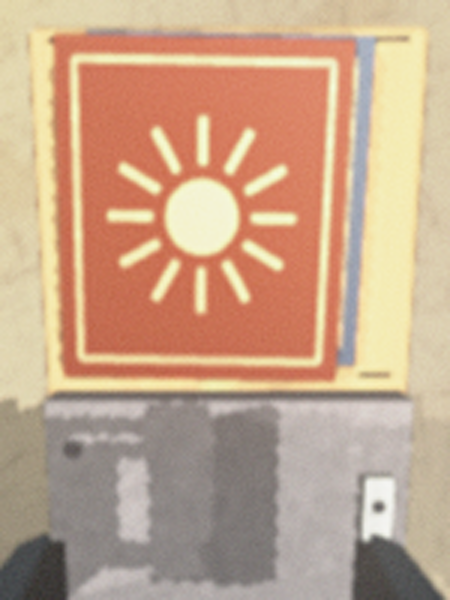

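Run:
```python
from h import *
m=env.camera_model("top")
c=np.array([(348,103),(603,158),(558,403),(302,352)])/6+[219.6,194.6]
w=px2w(m,c,38)[:,:2];print(w.round(1))
for a,b,o in((1,0,0),(2,3,0),(3,0,90),(2,1,90)):
    d=w[b]-w[a];print(np.linalg.norm(d).round(1),np.degrees(np.arctan2(-d[0],d[1]) if not o else np.arctan2(d[1],d[0])).round(2))
for yaw in(-12.5,-13.5):
    t=np.radians(yaw);ex=np.array([np.cos(t),np.sin(t)]);ey=np.array([-np.sin(t),np.cos(t)])
    O=w.mean(0)+ey*67.5
    bl=np.array([520.7,21.2])   # wrist: bed left edge y=+10
    print(yaw,"O",O,"bed left y from wrist",(bl-O)@ey,"far ply x,y",(np.array([616.2,76.8])-O)@ex,"plyleft y",(np.array([554.4,152])-O)@ey)
    print("home",O+2.5*ex-73*ey,"red near x",(np.array([478.7,101.1])-O)@ex,"red left y",(np.array([540.9,147.8])-O)@ey,"tool",(env.state()["ee_pos"][:2]-O)@np.c_[ex,ey])
```

```text
[[ 597.8    2.7]
 [ 560.9 -148.4]
 [ 416.4 -116.7]
 [ 450.2   33.7]]
155.5 -13.73
154.1 -12.66
150.8 -11.85
147.9 -12.36
-12.5 O [520.92059892   8.73188306] bed left y from wrist 12.124826439663103 far ply x,y 78.28826188710121 plyleft y 147.11835916066445
home [507.56124712 -63.07882449] red near x -61.21192171058558 red left y 140.09598114259634 tool [-6.33982513 -0.9082117 ]
-13.5 O [522.06848704   8.46687221] bed left y from wrist 12.061843504352359 far ply x,y 75.57859988704332 plyleft y 147.11493785431244
home [507.45790028 -63.09974539] red near x -63.794986509335764 red left y 139.8794717765875 tool [-7.5010465  -1.02899916]
```

Board yaw is about -13°, so at tool yaw 77 the tool axes are x = board +y and y = board +x. I will go to the left of the stack at board (-10, +178), then come down to z ≈ 46.

```bash
python3 -m jog '{"jaw":[60,60,60,60,60,60,60,60,60],"slide":[[1,0,0],[1,0,0],[1,0,0],[1,0,0],[1,0,0],[0.97,-0.1,0],[0,0,1],[0,0,1],[0,0,1]],"spin":[0.07,0,0,0,0,0,0,0,0]}'
python3 -m jog '{"jaw":[60,60,60,60,60],"slide":[[0,0,1],[0,0,0.8],[0,0,0.5],[0,0,0],[0,0,0]],"spin":[0,0,0,0,0]}'
python3 - <<'E'
from h import *
im=env.grab_frame("scene");cv2.imwrite("pics/s2.png",cv2.resize(im[170:270,210:370],None,fx=5,fy=5,interpolation=cv2.INTER_CUBIC)[:,:,::-1])
s=env.state();print(s["ee_pos"],s["ee_rot"],s["force"],s["gripper_width"])
E
```

```text
time_s: 3.9
ee_pos: [551.4, 185.0, 123.0]
ee_rot: [180.0, -0.0, 77.1]
force: [-0.9, -0.3, 0.2]
gripper_width: 60.1
gripper_force: 0.0
time_s: 4.4
ee_pos: [551.6, 184.6, 55.2]
ee_rot: [180.0, -0.0, 77.1]
force: [-0.5, 1.3, 0.9]
gripper_width: 59.8
gripper_force: 0.0
[552.07336331 184.75323415  55.78355732] [ 1.79918402e+02 -4.28629080e-02  7.70780755e+01] [ 0.08307829 -0.00325753 -0.12287733] 59.80321974452184
```

View pics/s2.png

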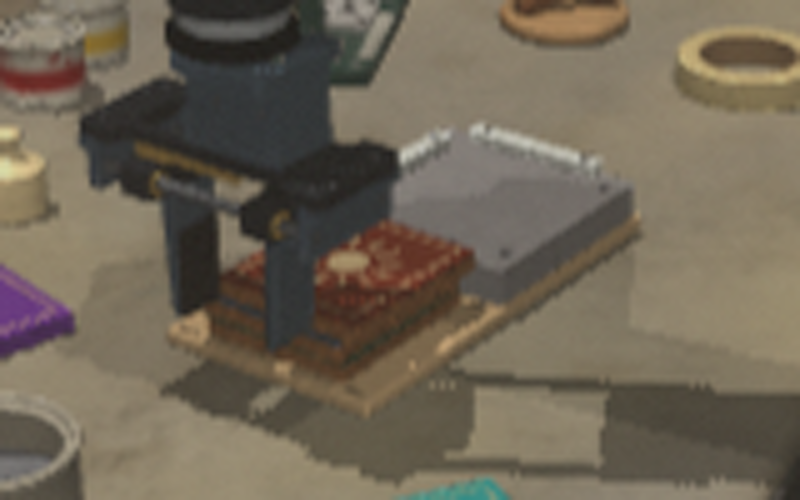

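The fingers stand clear on the left of the stack at the top block's level. I lower to 46 and start pushing.

```bash
python3 -m jog '{"jaw":[60,60,60,60,60,60,60,60,60,60],"slide":[[0,0,0.2],[0,0,0.12],[0,0,0],[-0.2,0,0],[-0.2,0,0],[-0.1,0,0],[-0.1,0,0],[-0.1,0,0],[-0.1,0,0],[-0.1,0,0]],"spin":[0,0,0,0,0,0,0,0,0,0]}'
python3 -m jog '{"jaw":[60,60,60,60,60,60,60,60,60,60],"slide":[[-0.1,0,0],[-0.1,0,0],[-0.1,0,0],[-0.1,0,0],[-0.15,0,0],[-0.15,0,0],[-0.15,0,0],[-0.15,0,0],[-0.15,0,0],[0,0,0]],"spin":[0,0,0,0,0,0,0,0,0,0]}'
python3 - <<'E'
from h import *
m=env.camera_model("wrist");im=env.grab_frame("wrist");cv2.imwrite("pics/w3.png",im[:,:,::-1])
s=env.state();print(s["ee_pos"],s["ee_rot"],s["force"])
im=env.grab_frame("top");m=env.camera_model("top")
k=redmask(im);q=np.zeros_like(k);q[200:270,225:330]=k[200:270,225:330]
print(px2w(m,cv2.boxPoints(cv2.minAreaRect(big(q))),53).round(1))
E
```

```text
time_s: 5.45
ee_pos: [545.4, 158.1, 45.4]
ee_rot: [180.0, -0.0, 77.1]
force: [-0.6, 1.3, 0.1]
gripper_width: 59.7
gripper_force: 0.3
time_s: 6.45
ee_pos: [537.3, 123.8, 45.2]
ee_rot: [-180.0, 0.0, 77.1]
force: [0.6, 0.5, 0.5]
gripper_width: 60.2
gripper_force: 0.0
[537.39711864 124.11457243  45.2524539 ] [-1.79980336e+02  2.46320501e-02  7.70947829e+01] [-0.11196131  0.40464567  0.78975921]
[[478.5 105.5  53. ]
 [580.8  83.   53. ]
 [558.  -17.4  53. ]
 [456.    5.8  53. ]]
```

View pics/w3.png

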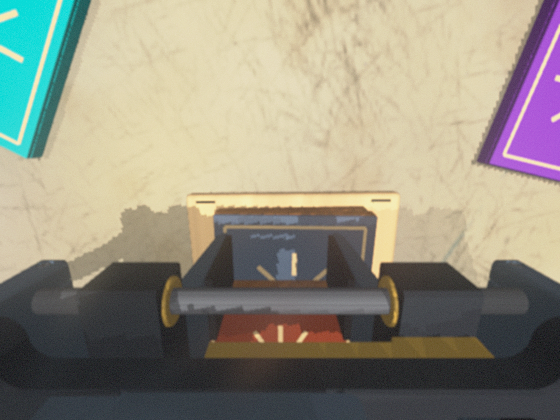

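The blue block is exposed and still on the stack, and the red block is sliding under the fingers. I continue.

```bash
python3 -m jog '{"jaw":[60,60,60,60,60,60,60,60,60,60],"slide":[[-0.2,0,0],[-0.2,0,0],[-0.2,0,0],[-0.2,0,0],[-0.2,0,0],[-0.2,0,0],[-0.2,0,0],[-0.2,0,0],[-0.2,0,0],[-0.2,0,0]],"spin":[0,0,0,0,0,0,0,0,0,0]}'
python3 -m jog '{"jaw":[60,60,60,60,60,60],"slide":[[-0.15,0,0],[-0.15,0,0],[-0.1,0,0],[-0.1,0,0],[0,0,0],[0,0,0]],"spin":[0,0,0,0,0,0]}'
python3 - <<'E'
from h import *
s=env.state();print(s["ee_pos"],s["ee_rot"],s["force"])
im=env.grab_frame("top");m=env.camera_model("top")
cv2.imwrite("pics/t4.png",cv2.resize(im[195:275,220:335],None,fx=6,fy=6,interpolation=cv2.INTER_CUBIC)[:,:,::-1])
k=redmask(im);q=np.zeros_like(k);q[200:270,225:330]=k[200:270,225:330]
print(px2w(m,cv2.boxPoints(cv2.minAreaRect(big(q))),53).round(1))
E
```

```text
time_s: 7.55
ee_pos: [524.1, 65.6, 45.3]
ee_rot: [180.0, 0.0, 77.1]
force: [0.1, 0.7, -0.5]
gripper_width: 59.9
gripper_force: 0.2
time_s: 8.15
ee_pos: [520.9, 51.4, 45.4]
ee_rot: [180.0, 0.0, 77.1]
force: [0.1, 0.3, 0.8]
gripper_width: 59.8
gripper_force: 0.0
[520.9408572   51.40008586  45.35714643] [1.79995070e+02 8.25959506e-03 7.71207682e+01] [0.1485413  0.33401933 0.76382346]
[[456.4   7.5  53. ]
 [556.3 -13.3  53. ]
 [540.2 -90.4  53. ]
 [440.6 -69.1  53. ]]
```

View pics/t4.png

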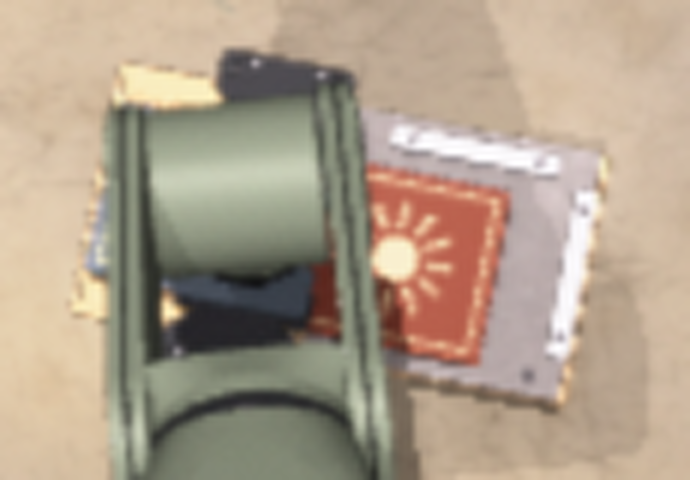

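The block lies on the bed with about 40 mm left to the end stop. I will go 30 mm more, then creep.

```bash
python3 -m jog '{"jaw":[60,60,60,60,60,60,60,60,60,60],"slide":[[-0.1,0,0],[-0.12,0,0],[-0.12,0,0],[-0.12,0,0],[-0.12,0,0],[-0.12,0,0],[-0.1,0,0],[-0.1,0,0],[-0.1,0,0],[0,0,0]],"spin":[0,0,0,0,0,0,0,0,0,0]}'
python3 -m jog '{"jaw":[60,60,60,60,60],"slide":[[-0.03,0,0],[-0.03,0,0],[-0.03,0,0],[-0.03,0,0],[0,0,0]],"spin":[0,0,0,0,0]}'
python3 -m jog '{"jaw":[60,60],"slide":[[-0.03,0,0],[0,0,0]],"spin":[0,0]}'
python3 -m jog '{"jaw":[60,60],"slide":[[-0.03,0,0],[0,0,0]],"spin":[0,0]}'
```

```text
time_s: 9.2
ee_pos: [514.1, 21.8, 45.3]
ee_rot: [-180.0, 0.0, 77.1]
force: [-0.1, -0.7, 0.3]
gripper_width: 59.8
gripper_force: 0.0
time_s: 9.7
ee_pos: [513.4, 18.6, 45.3]
ee_rot: [-180.0, 0.0, 77.1]
force: [0.6, -0.1, -0.0]
gripper_width: 59.8
gripper_force: 0.1
time_s: 9.9
ee_pos: [513.2, 17.7, 45.3]
ee_rot: [180.0, 0.0, 77.1]
force: [0.0, 0.5, 0.3]
gripper_width: 59.9
gripper_force: 0.1
time_s: 10.1
ee_pos: [513.0, 16.9, 45.3]
ee_rot: [-180.0, 0.0, 77.1]
force: [-0.3, 1.0, -0.7]
gripper_width: 60.0
gripper_force: 0.1
```

```bash
python3 -m jog '{"jaw":[60,60],"slide":[[-0.04,0,0],[0,0,0]],"spin":[0,0]}' | grep -E "pos|force: \["
python3 -m jog '{"jaw":[60,60],"slide":[[-0.03,0,0],[0,0,0]],"spin":[0,0]}'| grep -E "pos|force: \["
python3 -m jog '{"jaw":[60,60],"slide":[[-0.03,0,0],[0,0,0]],"spin":[0,0]}'| grep -E "pos|force: \["
```

```text
ee_pos: [512.7, 15.6, 45.3]
force: [-0.3, -1.0, -0.3]
ee_pos: [512.5, 14.8, 45.3]
force: [-0.4, 0.6, 0.0]
ee_pos: [512.3, 14.0, 45.3]
force: [0.4, 1.2, 0.8]
```

```bash
for i in 1; do python3 -m jog '{"jaw":[60,60],"slide":[[-0.03,0,0],[0,0,0]],"spin":[0,0]}' | grep -E "pos|force: \["; done
python3 -m jog '{"jaw":[60,60],"slide":[[-0.03,0,0],[0,0,0]],"spin":[0,0]}'| grep -E "pos|force: \["
python3 -m jog '{"jaw":[60,60],"slide":[[-0.03,0,0],[0,0,0]],"spin":[0,0]}'| grep -E "pos|force: \["
python3 - <<'E'
from h import *
im=env.grab_frame("top");m=env.camera_model("top")
k=redmask(im);q=np.zeros_like(k);q[200:270,225:330]=k[200:270,225:330]
w=px2w(m,cv2.boxPoints(cv2.minAreaRect(big(q))),52)[:,:2];print(w.round(1))
t=np.radians(-13);print(((w-[521.5,8.6])@np.array([[np.cos(t),-np.sin(t)],[np.sin(t),np.cos(t)]])).round(1))
E
```

```text
ee_pos: [512.2, 13.8, 45.4]
force: [-0.3, 4.8, 0.0]
ee_pos: [512.1, 13.7, 45.4]
force: [1.1, 8.8, -0.3]
ee_pos: [512.0, 13.6, 45.4]
force: [0.7, 11.9, -0.5]
[[ 540.2  -61. ]
 [ 538.7 -121.1]
 [ 433.1 -117.6]
 [ 434.6  -57.9]]
[[  33.9  -63.6]
 [  46.  -122.5]
 [ -57.8 -142.8]
 [ -69.7  -84.3]]
```

Contact with the end stop, at about 12 N. I hold it there.

```bash
python3 -m jog '{"jaw":[60,60,60,60],"slide":[[-0.01,0,0],[0,0,0],[0,0,0],[0,0,0]],"spin":[0,0,0,0]}' | grep -E "pos|rot|force: \["
python3 -m jog '{"jaw":[60,60,60,60],"slide":[[0,0,0],[0,0,0],[0,0,0],[0,0,0]],"spin":[0,0,0,0]}' | grep -E "pos|rot|force: \["
```

```text
ee_pos: [512.0, 13.6, 45.4]
ee_rot: [-180.0, -0.2, 77.1]
force: [1.4, 12.8, 0.4]
ee_pos: [512.0, 13.6, 45.4]
ee_rot: [-180.0, -0.2, 77.1]
force: [0.9, 12.8, 0.2]
```

Held about 12.8 N for 0.8 s. Now I back off, lift, shut the jaw and go round to the near side at board (-95, -73).

```bash
python3 -m jog '{"jaw":[60,60,60,60,0,0,0,0,0,0],"slide":[[0.1,0,0],[0.3,0,0],[0.4,0,0],[0,0,-0.7],[0,0,-1],[0,0,-1],[-0.8,-0.71,0],[-0.8,-0.71,0],[-0.8,-0.71,0],[-0.8,-0.71,0]],"spin":[0,0,0,0,0,0,0,0,0,0]}' | grep -E "pos|rot|force: \["
python3 -m jog '{"jaw":[0,0],"slide":[[0,0,0],[0,0,0]],"spin":[0,0]}'
python3 - <<'E'
from h import *
t=np.radians(-13);A=np.array([[np.cos(t),-np.sin(t)],[np.sin(t),np.cos(t)]])
print((env.state()["ee_pos"][:2]-[521.5,8.6])@A)
im=env.grab_frame("top");cv2.imwrite("pics/t5.png",cv2.resize(im[195:275,220:335],None,fx=6,fy=6,interpolation=cv2.INTER_CUBIC)[:,:,::-1])
E
```

```text
ee_pos: [411.8, -40.4, 126.4]
ee_rot: [180.0, 0.0, 77.2]
force: [-0.4, -0.5, -0.1]
time_s: 13.35
ee_pos: [413.1, -40.1, 126.7]
ee_rot: [179.9, -0.0, 77.1]
force: [1.1, -0.4, 0.7]
gripper_width: 0.8
gripper_force: 0.0
[-94.70791638 -71.82756594]
```

View pics/t5.png

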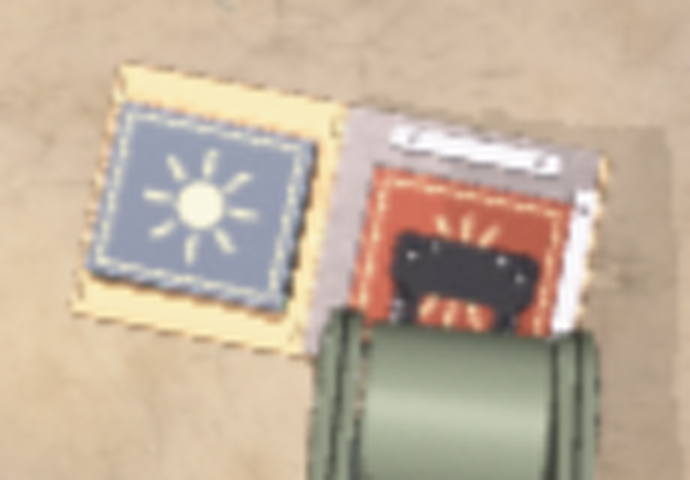

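The red block is flush against the end stop, about 12 mm short of the side lay, and the blue block is undisturbed. I come down and push in +x.

```bash
python3 -m jog '{"jaw":[0,0,0,0,0,0,0,0,0,0],"slide":[[0,0,1],[0,0,1],[0,0,0.72],[0,0,0],[0,0.15,0],[0,0.15,0],[0,0.1,0],[0,0.1,0],[0,0.1,0],[0,0,0]],"spin":[0,0,0,0,0,0,0,0,0,0]}' | grep -E "pos|rot|force: \["
python3 -m jog '{"jaw":[0,0,0,0,0],"slide":[[0,0.05,0],[0,0.05,0],[0,0.05,0],[0,0.05,0],[0,0,0]],"spin":[0,0,0,0,0]}' | grep -E "pos|rot|force: \["
python3 - <<'E'
from h import *
t=np.radians(-13);A=np.array([[np.cos(t),-np.sin(t)],[np.sin(t),np.cos(t)]])
print((env.state()["ee_pos"][:2]-[521.5,8.6])@A)
E
```

```text
ee_pos: [430.8, -44.3, 45.1]
ee_rot: [179.9, -0.0, 77.1]
force: [-0.2, 0.3, 0.6]
ee_pos: [435.9, -45.5, 44.7]
ee_rot: [-180.0, 0.0, 77.1]
force: [0.3, -0.8, -0.6]
[-71.21239961 -71.92290423]
```

```bash
python3 -m jog '{"jaw":[0,0,0,0,0],"slide":[[0,0.05,0],[0,0.04,0],[0,0.04,0],[0,0.03,0],[0,0,0]],"spin":[0,0,0,0,0]}' | grep -E "pos|force: \["
python3 -m jog '{"jaw":[0,0],"slide":[[0,0.03,0],[0,0,0]],"spin":[0,0]}' | grep -E "pos|force: \["
python3 -m jog '{"jaw":[0,0],"slide":[[0,0.03,0],[0,0,0]],"spin":[0,0]}' | grep -E "pos|force: \["
```

```text
ee_pos: [440.9, -46.6, 44.7]
force: [-0.2, -0.2, -0.3]
ee_pos: [441.6, -46.7, 44.7]
force: [0.5, -0.0, -0.3]
ee_pos: [442.5, -46.9, 44.7]
force: [-0.6, 0.5, 0.1]
```

```bash
python3 -m jog '{"jaw":[0,0],"slide":[[0,0.03,0],[0,0,0]],"spin":[0,0]}' | grep -E "pos|force: \["
python3 -m jog '{"jaw":[0,0],"slide":[[0,0.03,0],[0,0,0]],"spin":[0,0]}' | grep -E "pos|force: \["
python3 -m jog '{"jaw":[0,0],"slide":[[0,0.03,0],[0,0,0]],"spin":[0,0]}' | grep -E "pos|force: \["
```

```text
ee_pos: [443.4, -47.1, 44.7]
force: [0.2, -0.6, 0.0]
ee_pos: [444.3, -47.4, 44.7]
force: [-0.5, 0.4, -0.6]
ee_pos: [445.2, -47.6, 44.7]
force: [-0.6, 0.6, -1.0]
```

```bash
python3 -m jog '{"jaw":[0,0],"slide":[[0,0.03,0],[0,0,0]],"spin":[0,0]}' | grep -E "pos|force: \["
python3 -m jog '{"jaw":[0,0],"slide":[[0,0.03,0],[0,0,0]],"spin":[0,0]}' | grep -E "pos|force: \["
python3 -m jog '{"jaw":[0,0],"slide":[[0,0.03,0],[0,0,0]],"spin":[0,0]}' | grep -E "pos|force: \["
python3 - <<'E'
from h import *
im=env.grab_frame("top");cv2.imwrite("pics/t6.png",cv2.resize(im[195:275,220:335],None,fx=6,fy=6,interpolation=cv2.INTER_CUBIC)[:,:,::-1])
E
```

```text
ee_pos: [446.1, -47.8, 44.7]
force: [0.5, 0.3, 0.1]
ee_pos: [447.0, -48.0, 44.7]
force: [-0.7, 0.5, -0.7]
ee_pos: [447.9, -48.2, 44.7]
force: [-0.8, 0.8, -0.5]
```

View pics/t6.png

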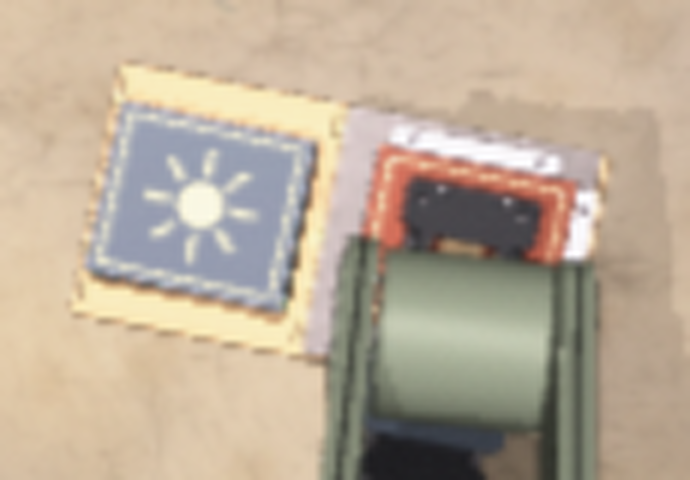

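The block has followed and its far edge is almost at the side lay. I keep creeping.

```bash
python3 -m jog '{"jaw":[0,0],"slide":[[0,0.03,0],[0,0,0]],"spin":[0,0]}' | grep -E "pos|force: \["
python3 -m jog '{"jaw":[0,0],"slide":[[0,0.03,0],[0,0,0]],"spin":[0,0]}' | grep -E "pos|force: \["
python3 -m jog '{"jaw":[0,0],"slide":[[0,0.03,0],[0,0,0]],"spin":[0,0]}' | grep -E "pos|force: \["
```

```text
ee_pos: [448.4, -48.3, 44.7]
force: [-0.8, 0.2, -0.3]
ee_pos: [448.5, -48.4, 44.6]
force: [-3.3, 0.4, 2.5]
ee_pos: [448.5, -48.5, 44.5]
force: [-5.0, 0.7, 3.6]
```

```bash
python3 -m jog '{"jaw":[0,0],"slide":[[0,0.03,0],[0,0,0]],"spin":[0,0]}' | grep -E "pos|force: \["
python3 -m jog '{"jaw":[0,0],"slide":[[0,0.03,0],[0,0,0]],"spin":[0,0]}' | grep -E "pos|force: \["
python3 -m jog '{"jaw":[0,0],"slide":[[0,0.02,0],[0,0,0]],"spin":[0,0]}' | grep -E "pos|force: \["
```

```text
ee_pos: [448.6, -48.6, 44.3]
force: [-7.9, 1.0, 4.1]
ee_pos: [448.6, -48.6, 44.2]
force: [-8.2, 1.6, 5.5]
ee_pos: [448.6, -48.6, 44.1]
force: [-8.4, 1.6, 5.1]
```

```bash
python3 -m jog '{"jaw":[0,0],"slide":[[0,0.04,0],[0,0,0]],"spin":[0,0]}' | grep -E "pos|force: \["
python3 -m jog '{"jaw":[0,0],"slide":[[0,0.03,0],[0,0,0]],"spin":[0,0]}' | grep -E "pos|force: \["
python3 -m jog '{"jaw":[0,0,0,0,0],"slide":[[0,0,0],[0,0,0],[0,0,0],[0,0,0],[0,0,0]],"spin":[0,0,0,0,0]}' | grep -E "pos|rot|force: \["
```

```text
ee_pos: [448.6, -48.7, 43.9]
force: [-11.4, 2.1, 8.3]
ee_pos: [448.6, -48.7, 43.8]
force: [-12.1, 2.3, 8.9]
ee_pos: [448.6, -48.7, 43.8]
ee_rot: [-179.3, 0.1, 77.1]
force: [-12.7, 2.9, 7.6]
```

Held about 13 N on the side lay for 0.5 s. I back off, rise clear and check.

```bash
python3 -m jog '{"jaw":[0,0,0,0,0,0,0,0,0,0],"slide":[[0,-0.1,0],[0,-0.2,0],[0,-0.3,0],[0,-0.5,0],[0,-0.5,-0.5],[0,-0.5,-1],[0,-0.5,-1],[0,-0.5,-1],[0,-0.5,-1],[0,0,0]],"spin":[0,0,0,0,0,0,0,0,0,0]}' | grep -E "pos|force: \["
python3 - <<'E'
from h import *
im=env.grab_frame("top");m=env.camera_model("top");cv2.imwrite("pics/t7.png",cv2.resize(im[195:275,220:335],None,fx=6,fy=6,interpolation=cv2.INTER_CUBIC)[:,:,::-1])
print(env.state()["force"])
E
```

```text
ee_pos: [350.7, -25.6, 183.2]
force: [1.6, 0.5, -0.4]
[ 0.21746671  0.52423913 -0.21630102]
```

View pics/t7.png

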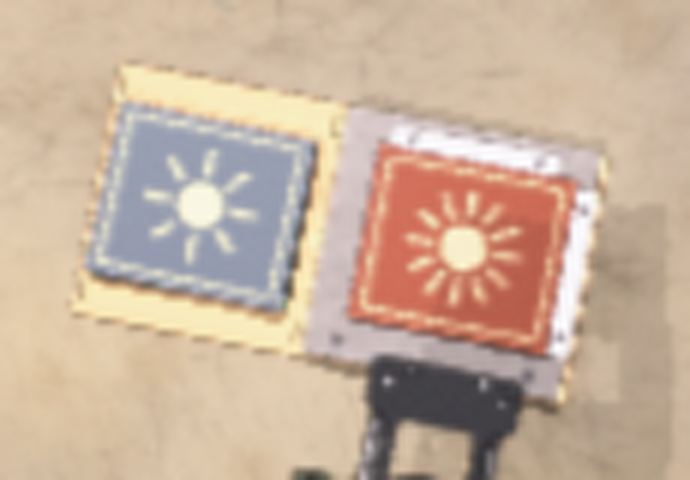

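The block lies snug in the corner against both strips, and the blue block is unmoved on the stack. The arm is clear of everything.

```bash
python3 -c "
from workcell import env
print(env.job_done())"
```

```text
the job is handed in; nothing more can be done
None
```

The job is handed in: the red-brown block was slid onto the bed without being lifted, pressed against the end stop at about 13 N and then the side lay at about 13 N. The last camera view shows it snug in the corner with the other blocks undisturbed; no verdict was returned.

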